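# Show a turned rod to the inspection camera in the mirror

## Task

Stand the red-banded wooden rod end-down in the one empty socket of the inspection rig, all the way in, and let go of it. Then swing the spring-loaded mirror by its orange handle until the camera sees the red band in the middle of the mirror, and keep hold of the handle there: the mirror swings back if released, so finish while still holding it at that angle. Leave the other rods, the cups, the can and the screwdriver where they are.

Things in the scene. Friction and masses are not known exactly. Their poses are not given: they have to be found in the camera images.
- rod_red: the rod to inspect: straight round wooden rod, 18 mm diameter, 150 mm long, 35 g (may vary), with a red painted band all round from 80 to 110 mm above its lower end. Starts upright in one of the stand's three pockets. Origin: centre of its lower end; z runs up along the rod.
- red_band (a point): the marker to be seen: the point on the red rod's axis in the middle of its red band, 95 mm above the rod's lower end.
- stand: dark wooden stock stand, fixed, 190 x 55 x 40 mm, origin at the centre of its underside, x along its length. Three round pockets in a row at x = -62, 0 and +62 mm, 22 mm wide, floor 5 mm above the table; each holds one upright rod, the red one in any of them.
- rig: inspection rig, fixed: grey round board, 430 mm wide, 8 mm thick. Origin on the table under the mirror's vertical axis. Directions from the axis, counter-clockwise from its x axis seen from above: camera -50 degrees, screen -12, mirror facing -40 at rest, sockets near 30, 60, 90 degrees and 160 mm out, each up to 11 mm off, the empty one any of them.
- screen_top (a point): middle of the upper edge of the grey upright screen that hides the sockets from the camera: 80 mm long along the spoke from the mirror axis, 6 mm thick, top 133 mm above the table; keep clear of it.
- lens (a point): front of the black camera's lens, 134 mm from the mirror axis and 105 mm above the table; the camera looks level, straight at the mirror axis.
- mirror_axis (a point): point on the mirror's vertical turning axis, 105 mm above the table; the axis lies in the reflecting face, at its middle. As with any mirror, the camera sees a thing when the face looks along the bisector of the directions from this axis to the lens and to the thing.
- mirror (a joint): upright mirror, 74 x 80 mm (black frame 84 x 90 mm, 60 to 150 mm above the table), a bar on its back carries the orange handle. Value: its angle, 0 = at rest on its stop, growing counter-clockwise seen from above up to 1.4 rad. At 0 the face looks in the rig's direction -40 degrees and turns with the joint. A spring pulls it back to 0 (1.9 N at the handle at 1 rad, 0.5 N at rest).
- handle (a point): top end of the handle: upright orange round pin, 14 mm diameter, standing 85 mm behind the mirror's axis (on its back side), from 90 to 170 mm above the table; the carrying bar meets it 90 to 100 mm above the table, so it can be gripped from above over its upper 65 mm. It moves on an 85 mm circle round the axis.
- sight: not a visible thing: the camera's line of sight after reflection in the mirror. Origin on the table under the mirror axis; its x axis points the way the camera sees by the mirror, so it turns twice as far as the mirror; the red band's y in this frame is how far it is off the middle of the view.
- socket_free: the empty socket: aluminium block 42 x 42 x 45 mm standing on the rig's board, one round hole in its top 21 mm wide, 40 mm deep, with a 3 mm chamfer. Origin: centre of its underside, 8 mm above the table; its sides are parallel to the axes of its frame.
- socket_free_hole0 (a point): centre of the empty socket's mouth, 53 mm above the table; the floor of the hole lies 40 mm below it, so a rod fully in stands with its lower end 13 mm and its top 163 mm above the table.
- rod_b: plain rod without band, 18 x 150 mm, upright in another socket like the empty one; origin at the centre of its lower end; leave it.
- rod_c: plain rod without band, 18 x 150 mm, upright in the third socket; origin at the centre of its lower end; leave it.
- rod_d: plain rod without band, 18 x 150 mm, upright in the stand; origin at the centre of its lower end; leave it.
- rod_e: plain rod without band, 18 x 150 mm, upright in the stand; origin at the centre of its lower end; leave it.
- cup_a: turned wooden cup, 82 mm wide, 85 mm high, origin at the centre of its underside; leave it.
- cup_b: darker turned wooden cup, 82 mm wide, 85 mm high, origin at the centre of its underside; leave it.
- can: blue can, 52 mm wide, 150 mm high, origin at the centre of its underside; leave it.
- gouge: screwdriver with a wooden handle, lying on the table, origin under its middle; leave it.
Not all that is in view belongs to the job. Leave any turquoise look-alike of the rod_red alone.

How it is judged (in metres and radians):
On the way, in this order (a step that is already met when the one before it is completed fails the run):
1. the red-banded rod stands fully down in the empty socket, let go (horizontal distance between rod_red and socket_free_hole0 below 0.006 m and height (world z) of rod_red below 0.017 m and angle between rod_red's own z axis and vertical below 0.12 rad and contact force between the fingers and rod_red below 0.1 N), for 0.3 s.
2. the mirror is held by the handle so that the camera sees the red band in the middle (horizontal distance between rod_red and socket_free_hole0 below 0.006 m and height (world z) of rod_red below 0.017 m and angle between rod_red's own z axis and vertical below 0.12 rad and y of red_band in the frame of sight between -0.016 and 0.016 m and x of red_band in the frame of sight above 0.05 m and contact force between the fingers and mirror above 0.5 N and velocity of joint mirror between -0.05 and 0.05 rad/s), for 0.5 s.
At the end, for the whole second after the job is handed in: Red rod fully down in the empty socket (end within 4 mm of its floor and 6 mm of its centre, lean under 0.12 rad), untouched by the fingers; fingers hold the mirror (over 0.5 N) still (under 0.05 rad/s), with the red band within 16 mm of the middle of the reflected line of sight (all of step 2 and contact force between the fingers and rod_red below 0.1 N); the arm keeps its last pose, push and grip.
It fails at once if a plain rod is moved by more than 20 mm (distance of any of rod_b, rod_c, rod_d, rod_e from where it was at the start of the episode above 0.02 m).
It fails at once if a cup, the can or the screwdriver is moved by more than 30 mm (distance of any of cup_a, cup_b, can, gouge from where it was at the start of the episode above 0.03 m).
It also fails if it takes over 54 s, if anything falls off the work surface, if the arm or the gripper's body presses on something with over 40 N, if the wrist force passes 120 N, or if a joint passes its speed limit or range.

## Robot

A 6-joint arm with a two-finger parallel gripper is mounted at the origin on the work surface. World frame = base frame: x ahead of the robot, y to its left, z up, the work surface at z = 0. Lengths are in m, angles in degrees, forces in N, time in s.
With the tool pointing down it reaches from about 0.375 to 0.9 m from the base axis. Payload 3.1 kg.
Tool frame: the origin (TCP) lies at the very end of the fingers, on their centre line; the grasp point (between the pads) lies behind it (bot.grip_depth is the z of the grasp point in the tool frame, in m); z points along the fingers, y is the direction in which the jaws open and shut (so a half turn about z gives the same grasp; the last joint's range is limited). The gripper opens to 87 mm and grips with 3 to 60 N. Pads are 19 mm wide; open, the fingers measure 117 mm over their backs; the gripper's body (75 mm by 190 mm) begins 51 mm behind the grasp point.
Start: joints at [-85.571, 30.224, 82.088, -0, 67.689, -10.227], TCP at [0.158, -0.605, 0.223] pointing down, gripper open.
Joint ranges: [-176.69, 176.69], [-43.24, 126.21], [12.49, 139.97], [-82, 262], [0, 151.66], [-163.58, 163.58]. Speed limits (degrees/s): [159.86, 159.86, 180, 180, 180, 180].

## Interface

Orientations are given as a 3x3 rotation matrix whose columns are the frame's x, y, z axes.
In Python, from rig import bot, vision gives the robot as it stands. The module is installed in compiled form; this text tells all that it offers.
- The arm moves only by the shell command python3 -m jog 'ROWS'. ROWS is JSON, a list of rows, each a list of 3 entries, a list of its own where there are three numbers: the shift along the tool's x, y, z in mm, then the turn, a rotation vector about the tool's x, y, z in degrees, then the closure, from 0 (fully open) to 1 (shut). In form: [[[dx, dy, dz], [wx, wy, wz], fingers], ...]. A call has 1 to 12 rows; each row is the pose to reach, as a shift and turn from the pose commanded when the call began, along the tool's axes at that moment; what a row does not reach only later rows make up. A row lasts 1/12 s, in which the tool goes at most 41.7 mm and 7.16 degrees, less where a joint would pass 70% of its speed; a pose out of reach is approached as far as the arm can. A call with a gripper value outside its range is refused whole. The fingers move at their own pace and stop on an object; the grip force is fixed at half the most. Time passes only in rows, so rows that repeat a pose let the fingers close. It gives the time, the measured TCP pose, the force and the opening at its end, in the units of the state.
- bot.read_state(): the state, without advancing time (a new reading comes with each control period).
- vision.capture(name): name is "scene" or "top"; returns the picture (384x512x3 uint8, red, green, blue); there is no depth.
- vision.camera_info(name): a dict with "intrinsics" (3x3 intrinsics, pixels), "camera_from_world" (4x4, takes a point from world to camera coordinates). Camera axes: x right, y up, looking along -z (the intrinsics and any distortion apply to the point x, -y, -z); pixel columns grow to the right and rows downward; lengths in m; the calibration is good to about 2 mm. A picture is of the moment at which its call begins. camera_info takes no time and is no camera call.
- bot.hand_in(): hands the job in, once; it reports no verdict.
The state is a dict: "time_s": time; "joint_positions": joint angles; "qvel": joint speeds; "tau": joint torques, N m; "position": TCP position; "tcp_rot": TCP orientation; "force": force on the tool from outside, world axes, zero at the start; "moment": the same for the moment, N m; "opening": opening from 0.0 (shut) to 1.0 (fully open).
Only numpy, scipy, OpenCV 4.12 (cv2) and the standard library are available. Lean on these libraries where they do the work, as an engineer would, in place of code of your own. Each camera call takes 0.05 s, during which the arm holds its last target. There are 200 camera calls.

## Working session

There is one attempt and no reset: what is moved stays moved. The work goes in short steps, Python scripts to look and compute and a shell command to move; the robot and the scene stay as the last step left them, time stands still between calls to the robot, and variables do not carry over. Pictures are saved under pics/ and viewed, about 8 in all and at most 12, crops included, and the job is handed in when it is done.

```bash
mkdir -p pics; python3 - <<'E'
from rig import bot, vision
import cv2,numpy as np
for n in("scene","top"):
    i=vision.capture(n); cv2.imwrite(f"pics/{n}0.png",i[:,:,::-1]); c=vision.camera_info(n); print(n,{k:np.round(v,4).tolist() if not isinstance(v,str) else v for k,v in c.items()})
print(bot.read_state(),bot.grip_depth)
a=cv2.imread("pics/scene0.png")
E
```

```text
scene {'intrinsics': [[360.1845, 0.0, 248.9743], [0.0, 360.1845, 195.9076], [0.0, 0.0, 1.0]], 'camera_from_world': [[-0.603, 0.7978, 0.0027, 0.3316], [-0.5858, -0.4451, 0.6773, 0.2679], [0.5415, 0.4068, 0.7357, -1.4236], [0.0, 0.0, 0.0, 1.0]]}
top {'intrinsics': [[463.7287, 0.0, 255.6162], [0.0, 463.7287, 192.7653], [0.0, 0.0, 1.0]], 'camera_from_world': [[0.0159, -0.9998, -0.0086, 0.0248], [0.9913, 0.0146, 0.1306, -0.5705], [-0.1305, -0.0106, 0.9914, -1.7757], [0.0, 0.0, 0.0, 1.0]]}
{'time_s': 0.1, 'joint_positions': array([-8.55717132e+01,  3.02729371e+01,  8.21500616e+01, -5.92400965e-04,
        6.76903014e+01, -1.02270214e+01]), 'qvel': array([-0.06269629, -0.00537958, -0.22254057, -0.01230284, -0.0113939 ,
       -0.05523495]), 'tau': array([-2.19989870e-04, -4.40983593e+01, -1.77150106e+01,  6.35708473e-02,
        5.34172053e-02, -3.79485004e-05]), 'position': array([ 0.15810283, -0.60397634,  0.22167139]), 'tcp_rot': array([[ 9.67464427e-01,  2.53007029e-01, -1.62218808e-04],
       [ 2.53006850e-01, -9.67462480e-01,  1.97081541e-03],
       [ 3.41689542e-04, -1.94773627e-03, -9.99998045e-01]]), 'force': array([ 0.0505895 , -0.18464981, -0.15215789]), 'moment': array([ 0.02674217, -0.03229057, -0.03199761]), 'opening': 0.9986286032731706} -0.0187
```

View pics/scene0.png

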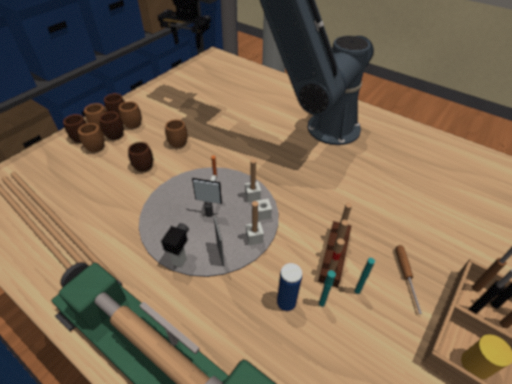

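View pics/top0.png

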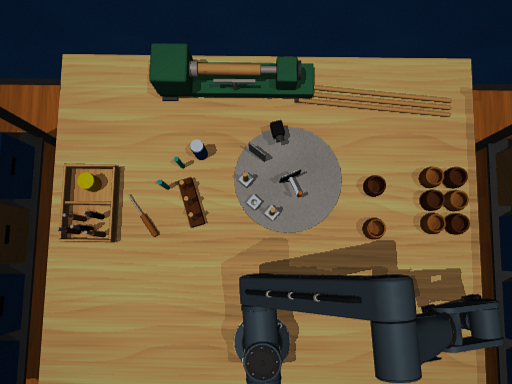

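The scene picture shows the rig with its handle at about (213,165), the empty middle socket at (263,208) and the stand near (335,250). The top picture shows the empty socket at (254,202) and the stand at (192,202). I'll zoom in on both.

```bash
python3 - <<'E'
import cv2,numpy as np
a=cv2.imread("pics/scene0.png")[150:300,130:380]; b=cv2.imread("pics/top0.png")[115:240,150:350]
cv2.imwrite("pics/crop0.png",np.vstack([cv2.resize(a,(660,396),interpolation=2)[:, :],])) 
a=cv2.resize(a,(500,300),interpolation=2);b=cv2.resize(b,(800,500),interpolation=2)
cv2.imwrite("pics/cropb.png",b)
E
```

```text
(no output)
```

View pics/crop0.png

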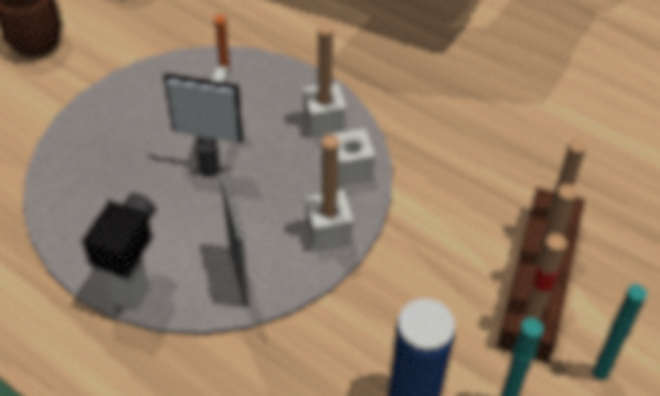

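View pics/cropb.png

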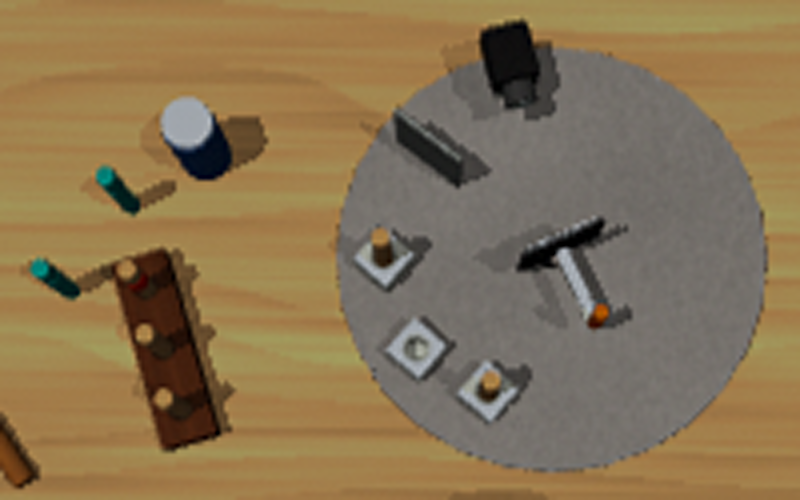

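The crops show:
- **Red rod:** it is in the far end pocket, with its top at (181.7,182.2) in the top view and (341,241.3) in the scene view.
- **Empty socket:** its mouth is at (254.5,202) in the top view and (263.7,205.3) in the scene view.
- **Handle:** its top is at (300,193) in the top view and (213.3,156.8) in the scene view.

```bash
cat >h.py <<'E'
from rig import bot, vision
import cv2,numpy as np
def P(n):
    c=vision.camera_info(n); return c["intrinsics"]@np.diag([1,-1,-1])@c["camera_from_world"][:3]
def tri(a,b):
    X=cv2.triangulatePoints(P("top"),P("scene"),np.array(a,float).reshape(2,1),np.array(b,float).reshape(2,1)); return (X[:3]/X[3]).ravel()
def plane(n,p,z):
    M=P(n); H=np.c_[M[:,:2],M[:,2]*z+M[:,3]]; q=np.linalg.solve(H,[*p,1]); return q[:2]/q[2]
E
python3 - <<'E'
from h import *
np.set_printoptions(precision=4,suppress=True)
for nm,a,b,z in[("rod",(181.75,182.25),(341,241.3),.155),("d2",(186.2,198.3),(345,222.5),.155),("d3",(190.7,214.8),(347,206.5),.155),("sock",(254.5,202),(263.7,205.3),.053),("rodb",(245.2,174.2),(255,204),.163),("rodc",(272.5,210),(253,162.6),.163),("handle",(300,193),(213.3,156.8),.17)]:
    print(nm,tri(a,b),plane("top",a,z),plane("scene",b,z))
print("can",plane("top",(197,146),.15),"band",plane("scene",(336.4,256.8),.1))
for n in("top","scene"):
    i=cv2.imread(f"pics/{n}0.png"); hsv=cv2.cvtColor(i,cv2.COLOR_BGR2HSV)
    m=((hsv[...,1]<60)&(hsv[...,2]>50)).astype(np.uint8)*255
    m=cv2.morphologyEx(m,cv2.MORPH_OPEN,np.ones((3,3)))
    c=max(cv2.findContours(m,0,1)[0],key=lambda c:cv2.contourArea(c) if (cv2.boundingRect(c)[1]>90) else 0)
    print(n,cv2.boundingRect(c))
    pts=np.array([plane(n,p,.008) for p in cv2.convexHull(c)[:,0,:].astype(float)],np.float32)
    (c0,r)=cv2.minEnclosingCircle(pts); e=cv2.fitEllipse(pts); print(c0,r,e)
E
```

```text
rod [0.5894 0.3051 0.1538] [0.5896 0.304 ] [0.5897 0.3067]
d2 [0.5305 0.2866 0.153 ] [0.5305 0.2856] [0.5317 0.288 ]
d3 [0.4715 0.2673 0.1462] [0.4703 0.2671] [0.4803 0.2677]
sock [0.5317 0.0385 0.0484] [0.532  0.0371] [0.5339 0.043 ]
rodb [0.6219 0.0721 0.1587] [0.6215 0.0714] [0.6244 0.0753]
rodc [ 0.4922 -0.0299  0.1548] [ 0.4916 -0.0299] [ 0.4994 -0.0241]
handle [ 0.5543 -0.1284  0.1682] [ 0.5542 -0.1285] [ 0.5556 -0.1266]
can [0.7275 0.2531] band [0.5975 0.3096]
top (234, 127, 108, 106)
(0.6322614550590515, -0.09197933971881866) 0.21353812515735626 ((0.6323931217193604, -0.09208939969539642), (0.4251522123813629, 0.42585307359695435), 155.4425811767578)
scene (139, 168, 139, 108)
(0.6335655450820923, -0.09187862277030945) 0.21447648108005524 ((0.6331979036331177, -0.09170372039079666), (0.425292044878006, 0.4281613528728485), 140.9864501953125)
```

```bash
cat >>h.py <<'E'
def go(x,y,z):
    s=bot.read_state(); print(np.round(s["tcp_rot"].T@(np.array([x,y,z])-s["position"])*1000,1))
E
python3 -m jog '[[[433,-304,-60],[0,0,0],0.45],[[433,-304,-60],[0,0,0],0.45],[[433,-304,-60],[0,0,0],0.45],[[433,-304,-60],[0,0,0],0.45],[[433,-304,-60],[0,0,0],0.45],[[433,-304,-60],[0,0,0],0.45],[[433,-304,-60],[0,0,0],0.45],[[433,-304,-60],[0,0,0],0.45],[[433,-304,-60],[0,0,0],0.45],[[433,-304,-60],[0,0,0],0.45],[[433,-304,-60],[0,0,0],0.45],[[433,-304,-60],[0,0,0],0.45]]'
python3 -c "
from h import *
go(.5894,.3053,.25);print(bot.read_state()['tcp_rot'])"
```

```text
time_s: 1.1
position: [0.48, -0.2235, 0.2789]
tcp_rot: [[0.967, 0.253, -0.001], [0.253, -0.967, 0.0], [-0.0, -0.0, -1.0]]
force: [0.6, -1.1, -0.1]
opening: 0.55
[ 239.6 -484.    29. ]
[[ 9.67460871e-01  2.53020040e-01 -5.68530225e-04]
 [ 2.53020257e-01 -9.67460918e-01  3.48696536e-04]
 [-4.61803562e-04 -4.81199918e-04 -9.99999778e-01]]
```

```bash
python3 -m jog '[[[240,-484,29],[0,0,0],0.5],[[240,-484,29],[0,0,0],0.5],[[240,-484,29],[0,0,0],0.5],[[240,-484,29],[0,0,0],0.5],[[240,-484,29],[0,0,0],0.5],[[240,-484,29],[0,0,0],0.5],[[240,-484,29],[0,0,0],0.5],[[240,-484,29],[0,0,0],0.5],[[240,-484,29],[0,0,0],0.5],[[240,-484,29],[0,0,0],0.5],[[240,-484,29],[0,0,0],0.5],[[240,-484,29],[0,0,0],0.5]]'
python3 -c "
from h import *
go(.5894,.3053,.25)"
```

```text
time_s: 2.1
position: [0.5803, 0.2654, 0.2515]
tcp_rot: [[0.967, 0.253, -0.001], [0.253, -0.967, -0.0], [-0.001, 0.0, -1.0]]
force: [2.3, 0.3, -0.1]
opening: 0.498
[ 18.9 -36.3   1.5]
```

```bash
python3 -m jog '[[[19,-36,40],[0,0,0],0.5],[[19,-36,40],[0,0,0],0.5],[[19,-36,40],[0,0,0],0.5],[[19,-36,40],[0,0,0],0.5],[[19,-36,40],[0,0,0],0.5]]'
python3 -c "
from h import *
go(.5894,.3053,.1013)
a=vision.capture('top')[...,::-1][140:240,130:250];b=vision.capture('scene')[...,::-1][170:300,280:400]
cv2.imwrite('pics/v5.png',np.hstack([cv2.resize(a,(480,400)),cv2.resize(b,(310,400))]))"
```

```text
time_s: 2.52
position: [0.5901, 0.3015, 0.2125]
tcp_rot: [[0.968, 0.252, -0.0], [0.252, -0.968, -0.001], [-0.0, 0.001, -1.0]]
force: [-0.2, -0.3, 0.4]
opening: 0.5
[  0.3  -4.  111.2]
```

View pics/v5.png

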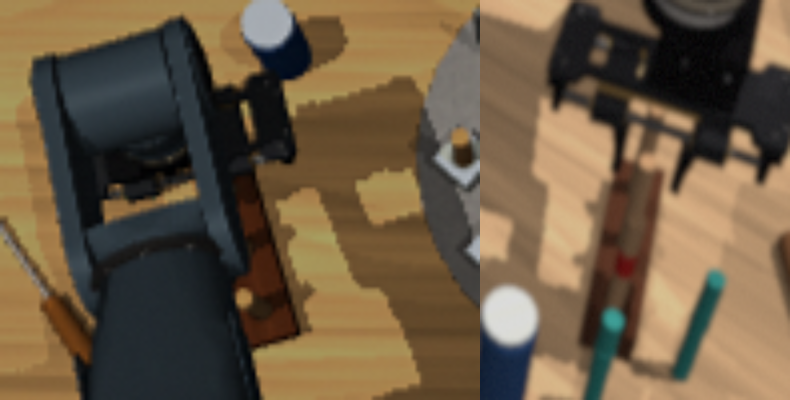

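The fingers straddle the line above the red-band rod, seen at (625,260) in the crop. The can and the teal rods are clear, so I'll go down and grip.

```bash
python3 -m jog '[[[0,-3,30],[0,0,0],0.5],[[0,-3,60],[0,0,0],0.5],[[0,-3,80],[0,0,0],0.5],[[0,-3,100],[0,0,0],0.5],[[0,-3,111],[0,0,0],0.5],[[0,-3,111],[0,0,0],0.5],[[0,-3,111],[0,0,0],0.5],[[0,-3,111],[0,0,0],1],[[0,-3,111],[0,0,0],1],[[0,-3,111],[0,0,0],1],[[0,-3,111],[0,0,0],1],[[0,-3,111],[0,0,0],1]]'
python3 -m jog '[[[0,0,0],[0,0,0],1],[[0,0,0],[0,0,0],1],[[0,0,0],[0,0,0],1]]'
```

```text
time_s: 3.62
position: [0.5895, 0.306, 0.1018]
tcp_rot: [[0.967, 0.253, 0.001], [0.253, -0.967, 0.0], [0.001, 0.0, -1.0]]
force: [-0.1, -0.6, -0.6]
opening: 0.206
time_s: 3.87
position: [0.5896, 0.3061, 0.1017]
tcp_rot: [[0.967, 0.253, 0.001], [0.253, -0.967, 0.0], [0.001, -0.0, -1.0]]
force: [-1.2, 0.2, 3.6]
opening: 0.198
```

```bash
python3 -m jog '[[[0,0,-20],[0,0,0],1],[[0,0,-50],[0,0,0],1],[[0,0,-80],[0,0,0],1],[[0,0,-120],[0,0,0],1],[[0,0,-160],[0,0,0],1],[[0,0,-190],[0,0,0],1],[[0,0,-190],[0,0,0],1],[[0,0,-190],[0,0,0],1]]'
python3 -c "
from h import *
go(.5325,.0385,.29)"
```

```text
time_s: 4.53
position: [0.5902, 0.3062, 0.2935]
tcp_rot: [[0.967, 0.253, 0.005], [0.253, -0.967, 0.001], [0.005, -0.0, -1.0]]
force: [0.2, -0.3, -2.0]
opening: 0.2
[-123.6  244.4    2.8]
```

```bash
python3 -m jog '[[[-124,244,0],[0,0,0],1],[[-124,244,0],[0,0,0],1],[[-124,244,0],[0,0,0],1],[[-124,244,0],[0,0,0],1],[[-124,244,0],[0,0,0],1],[[-124,244,0],[0,0,0],1],[[-124,244,0],[0,0,0],1],[[-124,244,0],[0,0,0],1],[[-124,244,0],[0,0,0],1],[[-124,244,0],[0,0,0],1],[[-124,244,0],[0,0,0],1]]'
python3 -c "
from h import *
go(.5325,.0385,.15)
a=vision.capture('top')[...,::-1][140:240,210:330];b=vision.capture('scene')[...,::-1][110:240,210:330]
cv2.imwrite('pics/v6.png',np.hstack([cv2.resize(a,(360,300)),cv2.resize(b,(440,477))[:300]]) if 0 else cv2.resize(b,(552,598),interpolation=2))
c=np.array([[*p,z,1] for p in [(.5325,.0385)] for z in(.053,.2,.35)]);
for n in('scene','top'):
  q=(P(n)@c.T); print((q[:2]/q[2]).T)"
```

```text
time_s: 5.45
position: [0.5307, 0.0395, 0.2902]
tcp_rot: [[0.967, 0.254, -0.002], [0.254, -0.967, 0.001], [-0.002, -0.001, -1.0]]
force: [0.9, 0.6, 1.4]
opening: 0.199
[  1.7   1.6 140.2]
[[262.7654643  204.34131749]
 [264.44796471 168.4012863 ]
 [266.59996834 122.43215787]]
[[254.15052878 201.86103394]
 [253.66572486 197.26050601]
 [253.07382993 191.64374203]]
```

View pics/v6.png

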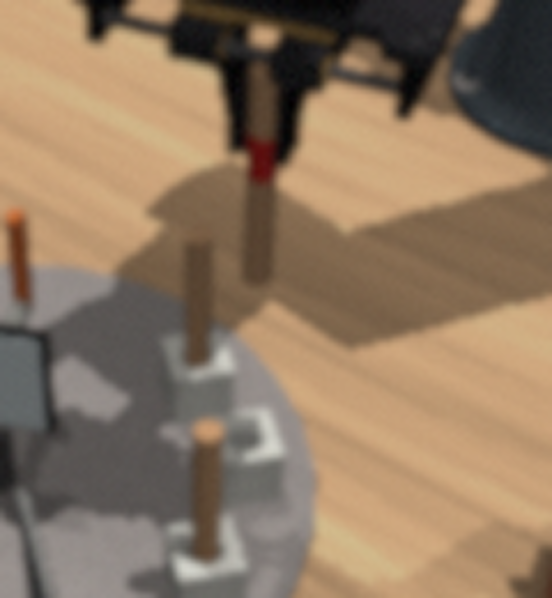

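The rod hangs straight above the socket, with its lower end at scene pixel about (266,170) and the mouth at (264.3,204.6). I'll compare the two in the same view.

```bash
python3 -c "
from h import *
print(plane('scene',(266.1,170.2),.1935),plane('scene',(264.3,204.6),.053),plane('top',(254.5,202),.053))
i=cv2.imread('pics/scene0.png');
g=cv2.cvtColor(i[190:225,245:280],cv2.COLOR_BGR2GRAY);g2=cv2.cvtColor(cv2.imread('pics/top0.png')[190:214,242:267],cv2.COLOR_BGR2GRAY)
print(g[8:24,10:28]);print(g2)"
```

```text
[0.52978512 0.04234058] [0.53055615 0.0427651 ] [0.53197967 0.03714005]
[[ 97  98  98  98 105 114 129 138 143 146 148 152 154 148 138 134 133 135]
 [106 109 115 121 129 138 148 158 167 170 173 175 174 163 146 135 132 132]
 [123 134 147 158 163 168 175 180 185 186 188 190 187 174 155 137 133 132]
 [138 151 164 178 186 186 184 184 184 184 186 190 192 183 163 141 134 131]
 [149 154 162 176 184 181 176 170 167 166 169 176 187 186 172 148 137 133]
 [152 152 157 166 172 164 152 142 135 133 140 158 176 186 178 156 138 132]
 [147 146 144 154 158 145 124 109 103 102 112 135 164 183 180 163 141 131]
 [127 125 127 145 152 134 111  97  91  89  98 126 160 182 188 171 150 136]
 [ 99  97 112 144 159 142 118 102  97  96 109 139 170 188 192 181 158 140]
 [ 76  80 105 150 175 166 145 129 123 126 140 161 181 191 192 184 164 143]
 [ 71  76 105 153 182 185 174 166 162 163 167 176 183 184 182 174 159 141]
 [ 70  74 104 150 180 187 185 180 176 172 165 163 160 156 151 145 136 131]
 [ 70  75  97 137 160 166 164 162 154 146 138 130 125 119 114 112 116 124]
 [ 69  74  89 112 128 130 130 126 119 111 107 104 102
[... 1993 characters left out ...]
85  85 123 168 170 173 116  58  41  83
   97 102  99 112 117 103  97]
 [133 112 114 112 111 115 113 112 109  88  81 118 170 133  64  53  83  97
   98  96  95 101 102  96  95]
 [132  80 113 113 112 112 110 111 114 109  91  71 106  69  53 103 112 100
   97  95  99  98  96  94  91]
 [134 121 114 111 112 113 112 111 112 112 111 106  91 102 105 117 113 111
   95  91  95  95  96  92 117]
 [137 139 135 114 113 114 113 114 113 113 114 117 111 116 119 120 114 115
  111 111  95  94  93 116 151]
 [135 135 137  97 112 113 113 116 116 117 116 116 117 117 118 117 113 113
  114 102  93  93 107 156 163]
 [134 134 136 125  96 115 116 117 116 115 119 114 113 117 119 116 115 114
  113 108  95  94 118 168 170]]
```

```bash
python3 -m jog '[[[2,0,40],[0,0,0],1],[[2,0,80],[0,0,0],1],[[2,0,110],[0,0,0],1],[[2,0,126],[0,0,0],1],[[2,0,130],[0,0,0],1],[[2,0,130],[0,0,0],1],[[2,0,130],[0,0,0],1],[[2,0,130],[0,0,0],1]]'
python3 -c "
from h import *
go(.5325,.0397,.1098)
b=vision.capture('scene')[...,::-1][130:240,210:330]
cv2.imwrite('pics/v7.png',cv2.resize(b,(600,550),interpolation=2))"
```

```text
time_s: 6.22
position: [0.5344, 0.0391, 0.1626]
tcp_rot: [[0.967, 0.254, 0.004], [0.254, -0.967, -0.0], [0.003, 0.001, -1.0]]
force: [0.1, 0.4, 0.3]
opening: 0.194
[-1.8 -1.1 52.8]
```

View pics/v7.png

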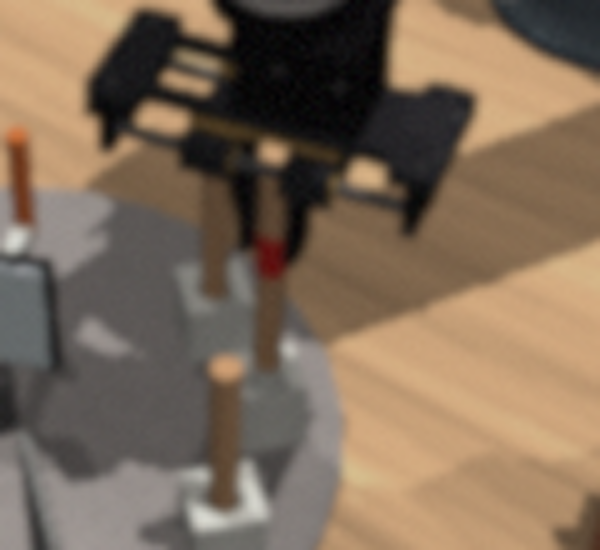

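The rod end is at about (263.4,204), just above the mouth and roughly 2 mm too far toward the camera. I'll correct that and go in.

```bash
python3 -m jog '[[[-2,-1,0],[0,0,0],1],[[-2,-1,10],[0,0,0],1],[[-2,-1,18],[0,0,0],1],[[-2,-1,26],[0,0,0],1],[[-2,-1,26],[0,0,0],1],[[-2,-1,26],[0,0,0],1]]'
python3 -c "
from h import *
go(.5325,.0397,.1098)"
```

```text
time_s: 6.77
position: [0.5312, 0.0391, 0.1344]
tcp_rot: [[0.968, 0.253, 0.0], [0.253, -0.968, -0.0], [0.0, 0.0, -1.0]]
force: [2.2, -0.1, -1.0]
opening: 0.196
[ 1.4 -0.2 24.6]
```

```bash
python3 -m jog '[[[1,0,8],[0,0,0],1],[[1,0,16],[0,0,0],1],[[1,0,22],[0,0,0],1],[[1,0,25],[0,0,0],1],[[1,0,26],[0,0,0],1],[[1,0,26],[0,0,0],1],[[1,0,26],[0,0,0],1]]'
```

```text
time_s: 7.35
position: [0.5318, 0.0394, 0.1097]
tcp_rot: [[0.967, 0.253, 0.0], [0.253, -0.967, -0.0], [0.0, 0.0, -1.0]]
force: [-0.0, -1.5, 6.4]
opening: 0.201
```

```bash
python3 -m jog '[[[0,0,0],[0,0,0],0.5],[[0,0,0],[0,0,0],0.5],[[0,0,0],[0,0,0],0.5],[[0,0,0],[0,0,0],0.5],[[0,0,0],[0,0,0],0.5],[[0,0,-30],[0,0,0],0.5],[[0,0,-70],[0,0,0],0.5],[[0,0,-110],[0,0,0],0.5],[[0,0,-130],[0,0,0],0.5],[[0,0,-130],[0,0,0],0.5]]'
python3 -c "
from h import *
go(.5545,-.129,.24)
b=vision.capture('scene')[...,::-1][130:240,190:310]
cv2.imwrite('pics/v8.png',cv2.resize(b,(600,550),interpolation=2))"
```

```text
time_s: 8.18
position: [0.5351, 0.0394, 0.2443]
tcp_rot: [[0.967, 0.253, 0.011], [0.253, -0.967, -0.001], [0.011, 0.004, -1.0]]
force: [0.4, 0.0, 0.8]
opening: 0.499
[-23.9 167.8   4.7]
```

View pics/v8.png

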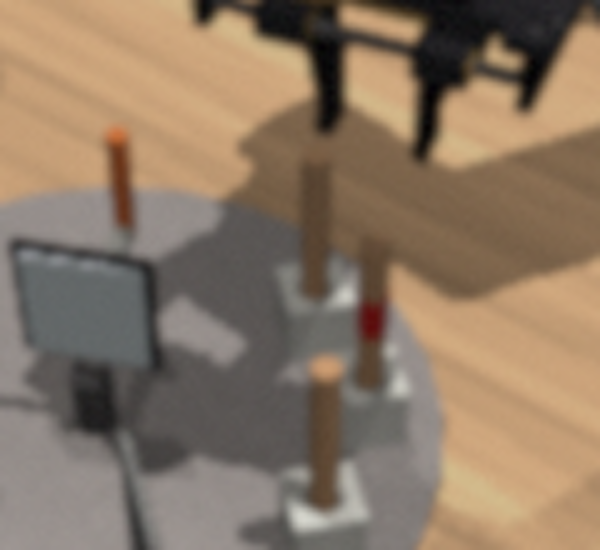

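The red rod stands upright in the middle socket with its band at (264.4,194), and its top is level with the neighbouring rods. Next is the handle.

```bash
python3 -m jog '[[[-24,168,0],[0,0,0],0.5],[[-24,168,0],[0,0,0],0.5],[[-24,168,0],[0,0,0],0.5],[[-24,168,0],[0,0,0],0.5],[[-24,168,0],[0,0,0],0.5],[[-24,168,0],[0,0,0],0.5],[[-24,168,0],[0,0,0],0.5],[[-24,168,0],[0,0,0],0.5]]'
python3 -c "
from h import *
go(.5545,-.129,.126)
q=P('scene')@np.array([[.532,.0395,.163,1],[.532,.0395,.108,1],[.532,.0395,.053,1]]).T;print((q[:2]/q[2]).T)
A=np.array([.6328,-.092])
for i,n in enumerate(('top','scene')):
  b=vision.capture(n)[...,::-1]; cv2.imwrite(f'pics/{n}9.png',b)
for d in(13,15,17):
  t=np.radians(d);q=P('top')@np.array([*(A+.134*np.array([np.cos(t),np.sin(t)])),.105,1]);print(d,q[:2]/q[2])
b=cv2.imread('pics/scene9.png')[100:220,140:290];a=cv2.imread('pics/top0.png')[115:205,245:335]
cv2.imwrite('pics/v9.png',np.hstack([cv2.resize(b,(420,360),interpolation=2),cv2.resize(a,(360,360),interpolation=2)]))"
```

```text
time_s: 8.9
position: [0.5498, -0.1273, 0.2378]
tcp_rot: [[0.967, 0.254, -0.003], [0.254, -0.967, 0.002], [-0.002, -0.003, -1.0]]
force: [0.7, 0.3, -0.1]
opening: 0.5
[  4.3   3.2 111.8]
[[264.38836731 178.2321953 ]
 [263.73660337 191.82160123]
 [263.13365896 204.39311022]]
13 [281.25486083 140.64044151]
15 [280.06309832 140.91393789]
17 [278.88188859 141.22796311]
```

View pics/v9.png

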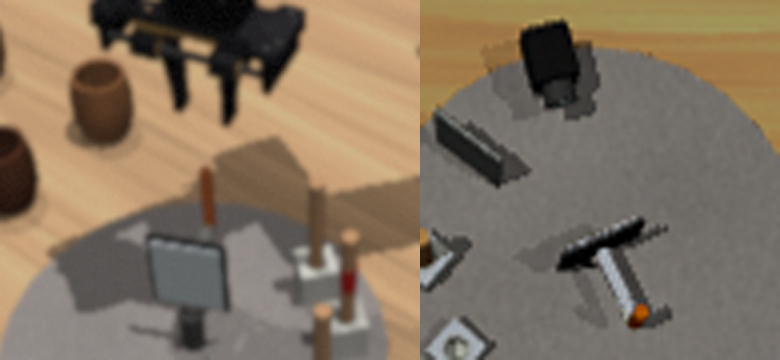

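The lens is at top pixel (280,140.7), which matches a camera direction of 15° in the world. The fingers straddle the handle from above, so I'll descend and grip.

```bash
python3 -m jog '[[[4,3,0],[0,0,0],0.5],[[4,3,30],[0,0,0],0.5],[[4,3,60],[0,0,0],0.5],[[4,3,90],[0,0,0],0.5],[[4,3,112],[0,0,0],0.5],[[4,3,112],[0,0,0],0.5],[[4,3,112],[0,0,0],0.5]]'
python3 -m jog '[[[0,0,0],[0,0,0],1],[[0,0,0],[0,0,0],1],[[0,0,0],[0,0,0],1],[[0,0,0],[0,0,0],1],[[0,0,0],[0,0,0],1],[[0,0,0],[0,0,0],1],[[0,0,0],[0,0,0],1]]'
python3 - <<'E'
from h import *
s=bot.read_state(); p=s["position"];A=np.array([.6328,-.092]);d=p[:2]-A;print(np.hypot(*d),np.degrees(np.arctan2(d[1],d[0]))%360)
S=np.array([.532,.0395])-A; sd=np.degrees(np.arctan2(S[1],S[0])); T=(15+sd)/2-25; print(sd,"turn",T)
for f in np.linspace(0,1,9)[1:]:
    a=np.radians(T*f); R=np.array([[np.cos(a),-np.sin(a)],[np.sin(a),np.cos(a)]])
    print(np.round(s["tcp_rot"].T@np.r_[A+R@d-p[:2],0]*1000,1), -T*f)
E
```

```text
time_s: 9.58
position: [0.5554, -0.13, 0.1264]
tcp_rot: [[0.967, 0.254, -0.002], [0.254, -0.967, 0.001], [-0.002, -0.002, -1.0]]
force: [0.2, -0.2, -0.1]
opening: 0.501
time_s: 10.17
position: [0.556, -0.131, 0.1278]
tcp_rot: [[0.967, 0.253, 0.001], [0.253, -0.967, -0.0], [0.001, 0.001, -1.0]]
force: [-0.9, 0.0, 3.1]
opening: 0.152
0.0861603358256093 206.885002539028
127.47160570535733 turn 46.23580285267866
[2.3 8.4 0. ] -5.7794753565848325
[ 5.4 16.5  0. ] -11.558950713169665
[ 9.3 24.3  0. ] -17.338426069754497
[13.9 31.6  0. ] -23.11790142633933
[19.3 38.4  0. ] -28.897376782924162
[25.3 44.7  0. ] -34.676852139508995
[32.  50.3  0.1] -40.45632749609383
[39.1 55.2  0.1] -46.23580285267866
```

```bash
python3 -m jog '[[[1,4.3,0],[0,0,-2.9],1],[[2.3,8.4,0],[0,0,-5.8],1],[[5.4,16.5,0],[0,0,-11.6],1],[[9.3,24.3,0],[0,0,-17.3],1],[[13.9,31.6,0],[0,0,-23.1],1],[[19.3,38.4,0],[0,0,-28.9],1],[[25.3,44.7,0],[0,0,-34.7],1],[[32,50.3,0],[0,0,-40.5],1],[[35.5,53,0],[0,0,-43],1],[[38.5,54.7,0],[0,0,-45.7],1],[[38.5,54.7,0],[0,0,-45.7],1],[[38.5,54.7,0],[0,0,-45.7],1]]'
python3 -m jog '[[[0,0,0],[0,0,0],1],[[0,0,0],[0,0,0],1],[[0,0,0],[0,0,0],1],[[0,0,0],[0,0,0],1],[[0,0,0],[0,0,0],1],[[0,0,0],[0,0,0],1]]'
python3 - <<'E'
from h import *
s=bot.read_state(); p=s["position"];A=np.array([.6328,-.092]);d=p[:2]-A;print(np.hypot(*d),np.degrees(np.arctan2(d[1],d[0]))%360)
for i,n in enumerate(('top','scene')):
  b=vision.capture(n)[...,::-1]; cv2.imwrite(f'pics/{n}10.png',b)
b=cv2.imread('pics/scene10.png')[120:240,140:290];a=cv2.imread('pics/top10.png')[115:215,235:335]
cv2.imwrite('pics/v10.png',np.hstack([cv2.resize(b,(450,360),interpolation=2),cv2.resize(a,(350,360),interpolation=2)]))
E
```

```text
time_s: 11.17
position: [0.6063, -0.1746, 0.1278]
tcp_rot: [[0.494, 0.869, -0.001], [0.869, -0.494, -0.001], [-0.001, -0.0, -1.0]]
force: [-3.3, -1.0, 5.8]
opening: 0.151
time_s: 11.67
position: [0.6062, -0.1746, 0.1279]
tcp_rot: [[0.495, 0.869, -0.001], [0.869, -0.495, -0.001], [-0.001, -0.0, -1.0]]
force: [-2.1, -2.1, 5.4]
opening: 0.153
0.08679236927439467 252.1204456626831
```

View pics/v10.png

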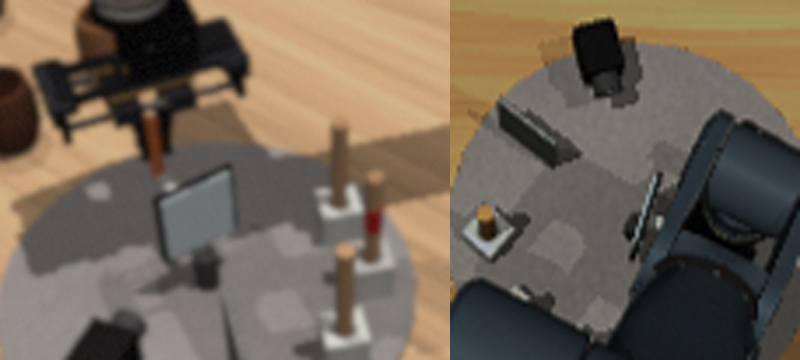

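The mirror has turned and the gripper holds the handle. The red rod stands untouched, with its band at about (373,220) in the left crop. Before handing in I'll check the axis and face angle from the mirror's top edge.

```bash
python3 - <<'E'
from h import *
for a,b in[((290.3,175.8),(207.1,180.3)),((291.9,174.7),(205.3,180))]: print(tri(a,b),plane('top',a,.15),plane('scene',b,.15))
for n,z,p,q in[('top0',.15,(280,181.2),(300.7,170.5)),('scene0',.15,(192.5,178.4),(221.7,182.2)),('top now',.15,(295,163.6),(288.7,185.8)),('scene now',.15,(192.3,184),(218.3,176))]:
    d=plane(n.split()[0].rstrip('0'),q,z)-plane(n.split()[0].rstrip('0'),p,z);print(n,np.hypot(*d),"normal",(np.degrees(np.arctan2(d[1],d[0]))+90)%180)
R=np.array([.532,.0395])
for A in((.6328,-.092),(.6318,-.0935),(.635,-.090)):
    A=np.array(A);f=lambda v:np.degrees(np.arctan2(v[1],v[0]))%360
    h0=f(np.array([.556,-.131])-A);h=f(np.array([.6062,-.1746])-A)
    for cam in(15,h0-190):
        s=2*(h-180)-cam; e=f(R-A)-s; print(A,h0,h,cam,"off mm",np.sin(np.radians(e))*np.hypot(*(R-A))*1000)
E
```

```text
[ 0.62118257 -0.0947964   0.14463406] [ 0.62014799 -0.09429663] [ 0.62511385 -0.0911417 ]
[ 0.62472335 -0.10000046  0.14568321] [ 0.62433786 -0.10015839] [ 0.62727905 -0.09596319]
top0 0.08626905308620778 normal 28.38805989133195
scene0 0.08450068109074153 normal 26.93720996537178
top now 0.08624990552098463 normal 74.73460283085248
scene now 0.07740359706840612 normal 61.55231453331456
[ 0.6328 -0.092 ] 206.92202960781026 252.1496816977831 15 off mm -5.284651600992616
[ 0.6328 -0.092 ] 206.92202960781026 252.1496816977831 16.92202960781026 off mm 0.2726173851148216
[ 0.6318 -0.0935] 206.32265905567724 252.48119418505513 15 off mm -8.930522165672347
[ 0.6318 -0.0935] 206.32265905567724 252.48119418505513 16.322659055677235 off mm -5.095490058369124
[ 0.635 -0.09 ] 207.4287412216776 251.20011484134733 15 off mm 3.1688714828550766
[ 0.635 -0.09 ] 207.4287412216776 251.20011484134733 17.428741221677598 off mm 10.176697043039987
```

```bash
python3 -m jog '[[[0,0,0],[0,0,0],1],[[0,0,0],[0,0,0],1],[[0,0,0],[0,0,0],1]]'; python3 -c "
from rig import bot
print(bot.hand_in())"
```

```text
time_s: 12.02
position: [0.6061, -0.1746, 0.1279]
tcp_rot: [[0.495, 0.869, -0.001], [0.869, -0.495, -0.001], [-0.001, -0.0, -1.0]]
force: [-2.9, -0.6, 5.1]
opening: 0.151
the job is handed in; nothing more can be done
None
```

I put the red-banded rod in the empty middle socket and let go. Then I swung the mirror about 45.5° by its handle and handed in at 12.0 s, still gripping it. The hand-in gave no verdict.

**Rod:** The tool met the floor at the expected depth with about 6 N. The last picture shows the rod upright, with its top where a fully seated rod should be.

**Handle:** The gripper is shut on the pin (opening 0.15, about 13 mm) and the tool held still over the last readings.

**Sight line:** I estimate the band is within about 10 mm of the middle of the view, against the 16 mm limit. That is my own geometry: depending on the axis and camera direction assumed, it came out between -9 and +10 mm.

**Checks that disagreed:**
- **Mirror angle:** rough edge measurements gave a face angle of 74.7° in the top view and 61.6° in the scene view, against about 72° from the handle. I trusted the handle value because the top view roughly agrees with it and the scene-view edge came out too short (77 mm instead of 84).
- **Mirror axis:** the mirror-edge midpoints put the axis about 5 mm nearer the robot than the board's centre does. I used the board's centre, which the lens position and the handle's turning radius support. The 5 mm shift lies outside the range of axis positions behind the 10 mm estimate.

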